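# Slide the saucer sled past the spring stop

### The arm

A 7-joint arm with a two-finger parallel gripper is mounted at the origin on the work surface. World frame = base frame: x ahead of the robot, y to its left, z up, the work surface at z = 0. Lengths are in m, angles in rad, forces in N, time in s.
With the tool pointing down it reaches from about 0.4 to 0.85 m from the base axis. Payload 10.4 kg.
Tool frame: the origin (TCP) lies on the centre line of the jaws, within the pads' length; the fingertips stand 14 mm ahead of it and the grasp point (between the pads) lies 5 mm behind it; z points along the fingers, y is the line along which they close (so a half turn about z gives the same grasp; the last joint's range is limited). The gripper opens to 87 mm and grips with 3 to 60 N. Pads are 19 mm wide; open, the fingers measure 117 mm over their backs; the gripper's body (75 mm by 190 mm) begins 51 mm behind the grasp point.
Start: joints at [-0.023, 0.332, -0.065, 1.46, 0.022, 1.35, -0.088], TCP at [0.625, 0, 0.237] pointing down, gripper open.
Joint ranges: [-2.6, 2.6], [-0.5, 2.12], [-1.47, 1.34], [0.16, 2.42], [-1.27, 4.41], [0.06, 2.06], [-2.6, 2.6]. Speed limits (rad/s): [2.22, 2.22, 2.79, 2.79, 3.14, 3.14, 3.14].

### API

Orientations are given as a unit quaternion [w, x, y, z].
In Python, from station import manip gives the robot as it stands.
- The arm moves only by the shell command python3 -m pendant 'ROWS' [OPENING]. ROWS is a JSON object of lists of equal length, an entry for each row: "delta_pos": the shift along the tool's x, y, z in cm, a list of three; "angular": the turn, a rotation vector about the tool's x, y, z in rad, a list of three. A call has 1 to 8 rows; each row shifts and turns the commanded pose from where the row before left it, along the tool's axes as they then stand; what a row does not reach is not made up. A row lasts 1/10 s, in which the tool goes at most 50 mm and 8.59 degrees, less where a joint would pass 70% of its speed; a pose out of reach is approached as far as the arm can. A call with a gripper value outside its range is refused whole. OPENING is the closure in counts, from 0 (fully open) to 255 (shut), set as the call begins (- or left out, the last holds). The fingers move at their own pace and stop on an object; the grip force is fixed at half the most. Time passes only in rows, so rows that do not move let the fingers close. It gives the time, the measured TCP pose, the force, the opening and the grip force at its end, in the units of the state.
- manip.state(): the state, without advancing time (a new reading comes with each control period).
- manip.snapshot(name): name is "scene" or "side" or "wrist"; returns a dict with "pixels" (420x560x3 uint8, blue, green, red), "camera_matrix" (3x3 intrinsics, pixels), "k1" (the pictures are not rectified: a ray, as slopes to the right and down, at radius r is drawn at 1 + k1 r^2 times it, then the intrinsics apply), "xyz" and "attitude" of the camera in the world; the wrist camera has in their place "T_tool_cam" (4x4, takes a point from camera to tool coordinates, whose origin is the TCP and whose axes are the flange's). Camera axes: x right, y up, looking along -z (the intrinsics and any distortion apply to the point x, -y, -z); pixel columns grow to the right and rows downward; lengths in m; the calibration is good to about 2 mm. A picture is of the moment at which its call begins: read the wrist's pose just before it. There is no depth.
- manip.close_job(): hands the job in; it is judged then, once.
Trained networks look in the newest picture that a camera, given by its name, has taken for a name from the list of things; names that differ only in an ending like _2 or _b are one class to them, and where a whole thing is asked for, a point or a joint stands for the part that bears it (a point fixed in the world has none). Each returns a list of dicts, best first, with "score" (0 to 1); they miss things now and then, are a little off and sometimes report something else, mostly with a low value. They report only what shows in the picture. A call takes as long as a camera call. They do not tell look-alikes from the thing itself.
- manip.boxes_of(camera, target): "bbox" ([centre column, centre row, width, height] in pixels, round what is visible of it).
- manip.silhouettes(camera, target): "pixels" (420x560 bool, what is visible of it) and "bbox" ([centre column, centre row, width, height] in pixels, round what is visible of it).
The state is a dict: "clock": time; "q": joint angles; "dq": joint speeds; "tau": joint torques, N m; "tcp_pos": TCP position; "tcp_rot": TCP orientation; "force": force on the tool from outside, world axes, zero at the start; "ft_torque": the same for the moment, N m; "width": finger opening in m; "grasp_force": force on a finger pad.
Only numpy, scipy, OpenCV 4.12 (cv2) and the standard library are available. Lean on these libraries where they do the work, as an engineer would, in place of code of your own. Each camera call takes 0.05 s, during which the arm holds its last target. There are 200 camera calls.

### The job

On the potting slide, press the metal spring plate down behind the wooden sled with the fingertips and, keeping it held well down, push the sled with its saucer along the slide past the stop's two lugs; then let go so that the stop springs up fully behind the sled. Only push: do not lift the sled, leave the saucer resting in its place on it, and leave everything else on the bench where it is.

Things in the scene. Friction and masses are not known exactly. Their poses are not given: they have to be found in the camera images.
- track: wooden potting slide, fixed on the bench: two parallel runners 475 mm long (y -275 to +200), tops 28 mm above the bench, carry the sled; guide lips beside them rise to 40 mm, 134 mm apart inside, 164 mm outside. Origin on the bench midway between the spring stop's two lugs; z up; +y, along the slide, is the way the sled must go (it starts at negative y)
- track_end (a point): on the inner face of the 46 mm high end stop that closes the slide's +y end, on the centre line at bench height, 186 mm from the slide's origin
- stop (a joint): travel of the spring stop in m: 0 = up, lugs block the sled; 0.018 = fully down. To clear the sled it must be pressed at least 13 mm; 14 to 18 mm is right. One rigid piece that goes straight down wherever its plate is pressed; spring force about 2 N at first, 5.6 N fully down
- stop_plate (a point): on the top face of the spring stop's flat aluminium plate, midway between its two lugs; 26 mm above the bench when up, sinks with it. The plate is 90 mm wide and lies between the runners, on the centre line, from y = -260 to +60 mm of the slide
- stop_lug (a point): middle of the top of the lug on the +x side; its twin is on the -x side. Each steel lug is 13 mm wide, 12 mm long (y -6 to +6) and stands 12 mm above the plate, when up 10 mm above the sled's underside. The gap between them is 62 mm wide: closed fingertips pass through it along the middle
- sled: loose wooden sled lying on the runners: flat board 130 mm wide (x), 140 mm long (y), 14 mm thick, about 0.3 kg, axes parallel to the slide's; origin under its centre, 28 mm above the bench. It is past the lugs once its origin is over 76 mm beyond the slide's origin; it meets the end stop at 116 mm
- sled_rear (a point): centre of the sled's upright rear face (35 mm above the bench; the face spans heights 28 to 42 mm). A fingertip standing on the pressed plate behind it pushes this face
- saucer_place (a point): centre of the saucer's place between the cleats, on the sled's top face
- saucer: loose stoneware saucer, 92 mm across, 19 mm high, 0.18 kg, standing between four cleats on the sled, its centre 14 mm ahead (+y) of the sled's; origin under its centre, on the sled's top face 42 mm above the bench
- dibber: wooden T-handled seed dibber lying beside the slide, 170 long, 26 high; origin under its middle (leave alone)
- tamper: round wooden pot tamper, 60 across, 54 high with its knob, standing beside the slide; origin under its centre (leave alone)
- seed_jar: small jar with a metal cap, 52 across, 70 high, standing beside the slide; origin under its centre (leave alone)
- trivet: flat round dark silicone trivet, 170 across, 8 thick; origin under its centre (leave alone)
- scoop: small aluminium hand scoop lying across the trivet, 210 long; origin under its middle, blade to its +x (leave alone)
- pot_stack: stack of nested black nursery pots, 100 across, 121 high; origin under its centre (leave alone)
- clay_pot: small terracotta pot, 80 across, 75 high; origin under its centre (leave alone)
Mind the look-alikes: they are no part of the job. Of the things like the saucer, leave any that is green or pink; of the rest the smaller one is meant.

How it is judged:
On the way, in this order (a step that is already met when the one before it is completed fails the run):
1. the fingers hold the spring stop down while the sled is still behind it (value of joint stop above 0.0115 m and contact force between the fingers and stop above 0.5 N and y of sled in the frame of track below -0.065 m), for 0.1 s.
2. the sled is over the stop while the fingers hold the stop down (value of joint stop above 0.0115 m and contact force between the fingers and stop above 0.5 N and y of sled in the frame of track between -0.02 and 0.05 m), for 0.1 s.
At the end, for the whole second after the job is handed in: the sled lies flat on the runners wholly past the lugs (origin 76 to 122 mm beyond them), at rest, the spring stop is up again behind it (within 3 mm of its rest height), and the saucer stands within 12 mm of its place between the cleats (y of sled in the frame of track between 0.076 and 0.122 m and value of joint stop below 0.003 m and z of sled in the frame of track between 0.025 and 0.031 m and linear speed of sled below 0.01 m/s and angle between sled's own z axis and vertical below 0.05 rad and z of saucer in the frame of sled between 0.01 and 0.018 m and horizontal distance between saucer and saucer_place below 0.012 m); the robot touches nothing.
It fails at once if the sled is over the lugs while the stop is not held down clear of it (pressed under 11.5 mm) (y of sled in the frame of track between -0.068 and 0.068 m and value of joint stop below 0.0115 m).
It fails at once if the sled is lifted or tipped (z of sled in the frame of track above 0.036 m or angle between sled's own z axis and vertical above 0.12 rad).
It fails at once if the saucer is lifted or leaves its place on the sled (z of saucer in the frame of sled above 0.022 m or horizontal distance between saucer and saucer_place above 0.015 m).
It fails at once if something else on the bench is moved more than 15 mm (distance of any of dibber, tamper, seed_jar, trivet, scoop, pot_stack, clay_pot from where it was at the start of the episode above 0.015 m).
It also fails if it takes over 38 s, if anything falls off the work surface, if the arm or the gripper's body presses on something with over 40 N, if the wrist force passes 120 N, or if a joint passes its speed limit or range.

## Working session

There is one attempt and no reset: what is moved stays moved. The work goes in short steps, Python scripts to look and compute and a shell command to move; the robot and the scene stay as the last step left them, time stands still between calls to the robot, and variables do not carry over. Pictures are saved under pics/ and viewed, at most 10 in all, crops included, and the job is handed in when it is done.

```bash
mkdir -p pics
cat > h.py <<'E'
import numpy as np, cv2
from scipy.spatial.transform import Rotation as R
from station import manip
def cam(s, st=None):
    if "T_tool_cam" in s:
        st=st or manip.state(); T=np.eye(4); q=st["tcp_rot"]
        T[:3,:3]=R.from_quat([q[1],q[2],q[3],q[0]]).as_matrix(); T[:3,3]=st["tcp_pos"]
        return T@np.array(s["T_tool_cam"])
    T=np.eye(4); a=np.array(s["attitude"])
    T[:3,:3]=a if a.shape==(3,3) else R.from_quat([a[1],a[2],a[3],a[0]]).as_matrix()
    T[:3,3]=s["xyz"]; return T
def pt(s,T,uv,z):
    D=np.array([s["k1"],0,0,0.]); x,y=cv2.undistortPoints(np.array([[uv]],float),np.array(s["camera_matrix"]),D)[0,0]
    d=T[:3,:3]@[x,-y,-1]; o=T[:3,3]; return o+d*(z-o[2])/d[2]
def proj(s,T,p):
    c=(np.atleast_2d(p)-T[:3,3])@T[:3,:3]; c=c*[1,-1,-1]
    return cv2.projectPoints(c,np.zeros(3),np.zeros(3),np.array(s["camera_matrix"]),np.array([s["k1"],0,0,0.]))[0][:,0]
E
python3 - <<'E'
from h import *
import pickle
st=manip.state(); print(st)
ims=[]
for n in("scene","side","wrist"):
    s=manip.snapshot(n); T=cam(s,st); pickle.dump((s,T),open(n+".pkl","wb")); cv2.imwrite(f"pics/{n}.png",s["pixels"])
    print(n,np.round(T,3).tolist())
    for t,z in(("track",.03),("sled",.042),("stop",.026),("saucer",.06),("stop_lug",.036)):
        for b in manip.silhouettes(n,t)[:3]:
            if b["score"]>.2: print(t,round(b["score"],2),np.round(b["bbox"]),np.round(pt(s,T,b["bbox"][:2],z),3), b["pixels"].sum())
E
```

```text
{'clock': 0.0, 'q': array([-0.02261503,  0.33283852, -0.06466879,  1.46092163,  0.02162162,
        1.34988015, -0.08849133]), 'dq': array([ 1.30477226e-04, -4.43040790e-04, -3.98242338e-05, -9.49897192e-04,
       -8.36742705e-04,  1.21604914e-03,  7.16362371e-04]), 'tau': array([-1.20520472e-04, -6.23245955e+01,  2.44190963e-02, -3.89891267e+01,
       -6.13984605e-02,  3.97891912e-02,  1.87085252e-04]), 'tcp_pos': array([ 6.24648942e-01, -2.03466520e-05,  2.35784073e-01]), 'tcp_rot': array([-4.43830266e-04,  7.07099719e-01,  7.07113520e-01, -5.09818850e-04]), 'force': array([-0.20812321,  0.06576585, -0.24397747]), 'ft_torque': array([0.04085192, 0.00099063, 0.05725357]), 'grasp_force': 0.0, 'width': 0.08718439333024763}
scene [[0.548, -0.505, 0.667, 1.42], [0.836, 0.348, -0.424, -0.535], [-0.018, 0.79, 0.613, 0.868], [0.0, 0.0, 0.0, 1.0]]
track 0.75 [272. 252.  73.  51.] [ 0.619 -0.077  0.03 ] 1284
track 0.65 [288. 247. 159. 121.] [ 0.627 -0.032  0.03 ] 5573
sled 0.72 [272. 254.  72.  50.] [ 0.639 -0.088  0.042] 1337
stop 0.64 [278. 254.  99.  78.] [ 0.631 -0.065  0.026] 1376
sto
[... 931 characters left out ...]
.001, 0.626], [0.001, 0.96, 0.282, 0.076], [-0.002, -0.282, 0.96, 0.384], [0.0, 0.0, 0.0, 1.0]]
track 0.84 [234. 187. 274. 374.] [ 0.584 -0.006  0.03 ] 35737
sled 0.94 [265. 256. 149. 154.] [ 0.614 -0.076  0.042] 6779
sled 0.5 [252. 211. 158. 293.] [ 0.602 -0.027  0.042] 13442
sled 0.4 [113. 185.  59.  53.] [ 0.466 -0.001  0.042] 2633
stop 0.62 [256. 211. 160. 291.] [ 0.605 -0.032  0.026] 13422
stop 0.33 [265. 252.  96.  76.] [ 0.614 -0.078  0.026] 5839
saucer 0.84 [ 33. 234.  66.  46.] [ 0.387 -0.046  0.06 ] 2243
saucer 0.67 [14. 36. 26. 71.] [0.402 0.135 0.06 ] 1486
saucer 0.56 [267. 252.  98.  76.] [ 0.617 -0.063  0.06 ] 5947
stop_lug 0.7 [253. 208. 161. 292.] [ 0.602 -0.026  0.036] 13297
```

View pics/scene.png

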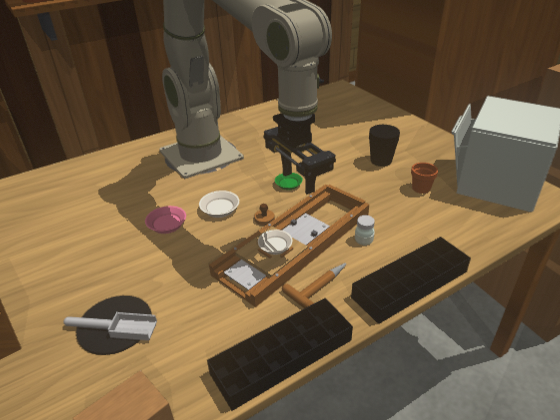

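View pics/wrist.png

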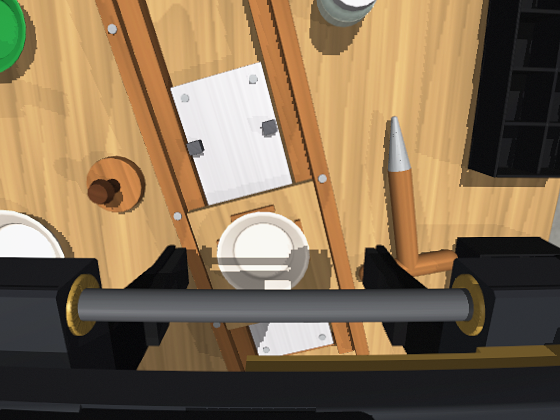

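Wrist view: the slide runs from the lower right to the upper left, about 15° off the picture's vertical. The lugs are at (195,147) and (269,128), the plate's far edge runs (171,88)–(263,63), and the sled with the white saucer is at (262,250).

Saucer look-alikes in the scene view are the small white one on the sled (274,241), a larger white one (220,204), a green one (289,181) and a pink one (166,219). I choose the small white one on the sled.

Run:
```python
from h import *
import pickle
from scipy.optimize import least_squares
s,T=pickle.load(open("wrist.pkl","rb"))
for uv,z in [((195,143),.038),((268,125),.038),((171,88),.026),((263,63),.026),((258,355),.026),((333,345),.026),((188,213),.042),((312,180),.042),((262,250),.061)]:
    print(uv,np.round(pt(s,T,uv,z),4))
obs=[((171,88),(-.045,.06,.026)),((263,63),(.045,.06,.026)),((195,143),(-.0375,0,.038)),((268,125),(.0375,0,.038))]
def w(p,l):
    c,q=np.cos(p[2]),np.sin(p[2]); return np.array([p[0]+c*l[0]-q*l[1],p[1]+q*l[0]+c*l[1],l[2]])
f=lambda p:np.concatenate([proj(s,T,w(p,l))[0]-uv for uv,l in obs])
r=least_squares(f,[.6,.05,.25]); print(r.x,r.fun.round(1))
np.save("track.npy",r.x)
p=r.x; c,q=np.cos(p[2]),np.sin(p[2])
for uv in((188,213),(312,180)):
    d=pt(s,T,uv,.042)[:2]-p[:2]; print("front local",c*d[0]+q*d[1],-q*d[0]+c*d[1])
s2,T2=pickle.load(open("scene.pkl","rb"))
im=cv2.resize(s2["pixels"][160:320,190:400],None,fx=3.5,fy=3.5)
for l in [(-.045,.06,.026),(.045,.06,.026),(-.045,-.26,.026),(.045,-.26,.026),(.0375,0,.038),(-.0375,0,.038),(0,.186,0.046),(.067,-.275,.04),(-.067,-.275,.04),(.067,.186,.04),(-.067,.186,.04)]:
    u=(proj(s2,T2,w(p,l))[0]-[190,160])*3.5; cv2.circle(im,tuple(int(v) for v in u),4,(0,0,255),1)
cv2.imwrite("pics/c1.png",im)
```

```text
(195, 143) [0.5485 0.0393 0.038 ]
(268, 125) [0.6183 0.056  0.038 ]
(171, 88) [0.5257 0.0903 0.026 ]
(263, 63) [0.6136 0.1123 0.026 ]
(258, 355) [ 0.6048 -0.2112  0.026 ]
(333, 345) [ 0.6934 -0.197   0.026 ]
(188, 213) [ 0.5381 -0.0295  0.042 ]
(312, 180) [0.6608 0.0042 0.042 ]
(262, 250) [ 0.6124 -0.061   0.061 ]
[0.5837383  0.04525249 0.24362074] [-0.3 -2.6 -0.8 -2.3 -1.   3.3  1.9  1.9]
front local -0.062272579156931976 -0.06150725227650981
front local 0.06485138266297993 -0.05847006833438641
```

View pics/c1.png

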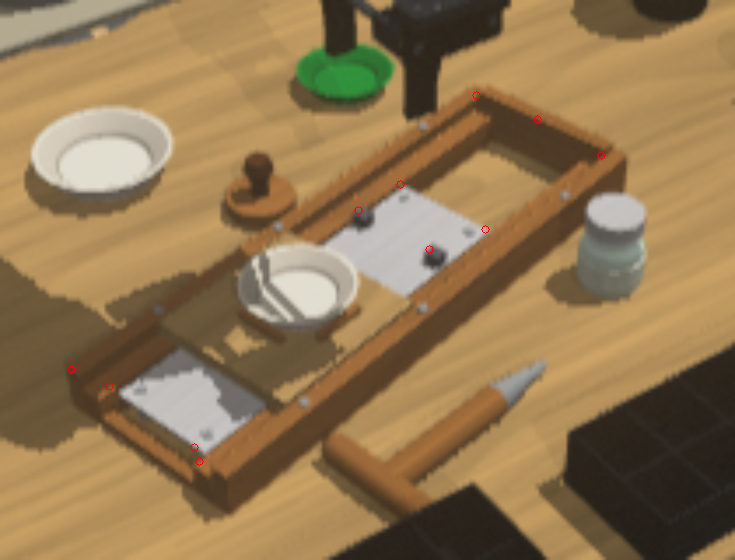

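Run:
```python
from h import *
import pickle
from scipy.optimize import least_squares
C={n:pickle.load(open(n+".pkl","rb")) for n in("scene","side","wrist")}
S=lambda u,v:(u/3.5+190,v/3.5+160)
P=dict(fl=(-.045,.06,.026),fr=(.045,.06,.026),nl=(-.045,-.26,.026),nr=(.045,-.26,.026),ll=(-.0375,0,.038),lr=(.0375,0,.038))
obs=[("wrist",(171,88),P["fl"]),("wrist",(263,63),P["fr"]),("wrist",(195,143),P["ll"]),("wrist",(268,125),P["lr"]),("wrist",(258,355),P["nl"]),("wrist",(333,345),P["nr"]),
("scene",S(404,186),P["fl"]),("scene",S(487,235),P["fr"]),("scene",S(120,393),P["nl"]),("scene",S(207,454),P["nr"]),("scene",S(362,213),P["ll"]),("scene",S(433,255),P["lr"])]
def w(p,l):
    c,q=np.cos(p[2]),np.sin(p[2]); return np.array([p[0]+c*l[0]-q*l[1],p[1]+q*l[0]+c*l[1],l[2]])
f=lambda p:np.concatenate([(proj(*C[n],w(p,l))[0]-uv)*(2 if n=="scene" else 1) for n,uv,l in obs])
r=least_squares(f,[.6,.05,.25],loss="soft_l1"); p=r.x; print(p,f(p).round(1))
np.save("track.npy",p)
for l in [(0,0,0),(0,-.21,0),(0,-.225,0),(0,.1,0)]: print(l,w(p,l).round(4))
```

```text
[0.58519375 0.04633406 0.25506919] [ 0.7 -3.  -0.1 -3.9  0.6  2.6  3.4  0.3  2.1  3.8  1.  -2.2 -1.2 -0.9
  0.1 -3.4 -3.6 -1.9 -3.7 -2.1 -0.8 -1.3 -0.3 -2.9]
(0, 0, 0) [0.5852 0.0463 0.    ]
(0, -0.21, 0) [ 0.6382 -0.1569  0.    ]
(0, -0.225, 0) [ 0.642  -0.1714  0.    ]
(0, 0.1, 0) [0.56   0.1431 0.    ]
```

```bash
python3 -m pendant '{"delta_pos":[[-3.5,0.36,0],[-3.5,0.36,0],[-3.5,0.36,0],[-3.5,0.36,0],[-3.43,0.37,0],[0,0,4],[0,0,4],[0,0,0]],"angular":[[0,0,0],[0,0,0],[0,0,0],[0,0,0],[0,0,0],[0,0,-0.1275],[0,0,-0.1275],[0,0,0]]}' 255
cat > look.py <<'E'
from h import *
import sys
p=np.load("track.npy"); st=manip.state(); s=manip.snapshot("wrist"); T=cam(s,st)
c,q=np.cos(p[2]),np.sin(p[2]); d=np.array(st["tcp_pos"])[:2]-p[:2]
print("tcp local",(c*d[0]+q*d[1]).round(4),(-q*d[0]+c*d[1]).round(4),st["tcp_pos"].round(4),"F",st["force"].round(2),st["width"],st["clock"])
w=lambda l:np.array([p[0]+c*l[0]-q*l[1],p[1]+q*l[0]+c*l[1],l[2]])
im=s["pixels"].copy()
for l in [(-.045,-.26,.026),(.045,-.26,.026),(-.0375,0,.038),(.0375,0,.038),(-.065,-.201,.042),(.065,-.201,.042),(.045,.06,.026),(-.045,.06,.026)]:
    u=proj(s,T,w(l))[0]; print(l,u.round()); cv2.circle(im,tuple(int(v) for v in u),3,(0,0,255),1)
cv2.imwrite(f"pics/{sys.argv[1]}.png",im)
s=manip.snapshot("side"); cv2.imwrite(f"pics/{sys.argv[1]}_s.png",cv2.resize(s["pixels"][140:340,200:440],None,fx=3,fy=3))
E
python3 look.py l1
```

```text
clock: 1.7
tcp_pos: [0.6399, -0.1738, 0.1507]
tcp_rot: [-0.004, 0.611, 0.792, -0.002]
force: [-1.7, 1.2, -0.7]
width: 0.031
grasp_force: 0.0
tcp local -0.0026 -0.2268 [ 0.6399 -0.1738  0.1507] F [-1.66  1.16 -0.67] 0.03096496989179487 1.7
(-0.045, -0.26, 0.026) [224. 243.]
(0.045, -0.26, 0.026) [334. 243.]
(-0.0375, 0, 0.038) [ 220. -145.]
(0.0375, 0, 0.038) [ 342. -145.]
(-0.065, -0.201, 0.042) [190. 175.]
(0.065, -0.201, 0.042) [369. 176.]
(0.045, 0.06, 0.026) [ 353. -235.]
(-0.045, 0.06, 0.026) [ 210. -235.]
```

View pics/l1.png

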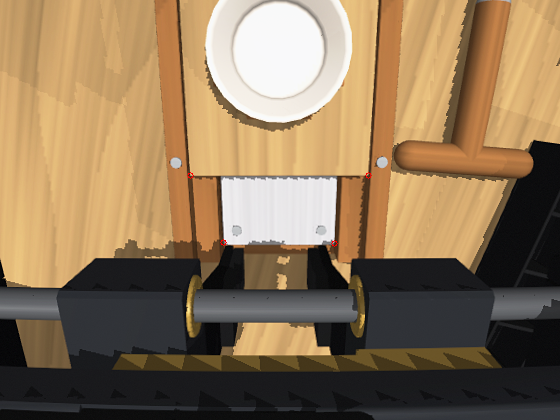

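View pics/l1_s.png

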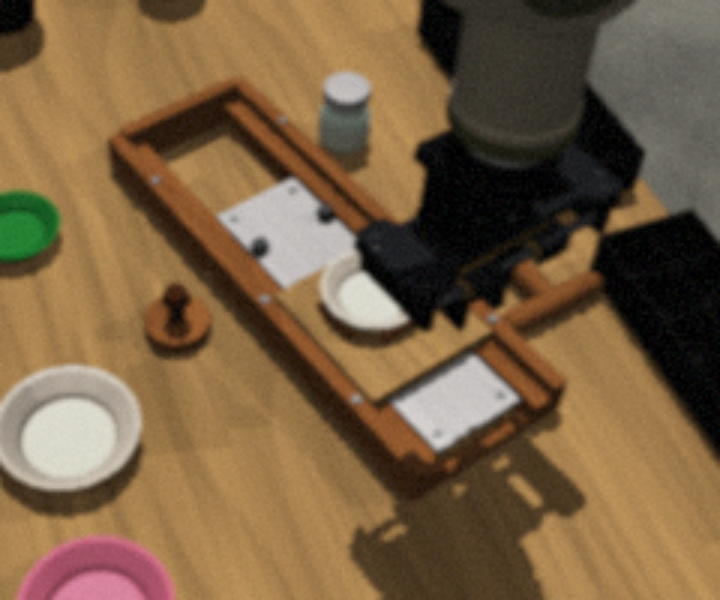

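The fit lands on the plate and sled edges: the rear edge runs (190,175)–(369,176) and the near plate corners are at (224,243) and (334,243). The white saucer sits on the sled. Next I descend and recheck.

```bash
python3 -m pendant '{"delta_pos":[[0,0,2.5],[0,0,2.5],[0,0,2],[0,0,1],[0,0,0],[0,0,0],[0,0,0],[0,0,0]],"angular":[[0,0,0],[0,0,0],[0,0,0],[0,0,0],[0,0,0],[0,0,0],[0,0,0],[0,0,0]]}'
python3 look.py l2 | head -1
```

```text
clock: 2.6
tcp_pos: [0.6438, -0.1745, 0.0779]
tcp_rot: [0.001, 0.612, 0.791, 0.0]
force: [-0.3, -0.6, 0.2]
width: 0.0003
grasp_force: 0.0
tcp local 0.001 -0.2284 [ 0.6438 -0.1745  0.0779] F [-0.32 -0.55  0.21] 0.0002995160092762174 2.6
```

```bash
python3 -m pendant '{"delta_pos":[[0,0,1.5],[0,0,1.5],[0,0,0.8],[0,0,0.5],[0,0,0.5],[0,0,0.6],[0,0,0],[0,0,0]],"angular":[[0,0,0],[0,0,0],[0,0,0],[0,0,0],[0,0,0],[0,0,0],[0,0,0],[0,0,0]]}'
python3 look.py l3 | head -1
```

```text
clock: 3.5
tcp_pos: [0.643, -0.1742, 0.0229]
tcp_rot: [-0.0, 0.611, 0.791, 0.0]
force: [-3.1, 0.9, 5.7]
width: 0.0005
grasp_force: 2.8
tcp local 0.0003 -0.228 [ 0.643  -0.1742  0.0229] F [-3.13  0.93  5.75] 0.0005458586656172885 3.5
```

```bash
python3 -m pendant '{"delta_pos":[[0.6,0,-0.05],[0.5,0,0],[0.5,0,0],[0.5,0,0],[0.8,0,0],[1,0,0],[1,0,0],[0.6,0,0]],"angular":[[0,0,0],[0,0,0],[0,0,0],[0,0,0],[0,0,0],[0,0,0],[0,0,0],[0,0,0]]}'
python3 look.py l4 | head -1
```

```text
clock: 4.4
tcp_pos: [0.6307, -0.1228, 0.0244]
tcp_rot: [0.002, 0.612, 0.791, 0.0]
force: [1.5, -6.3, 5.2]
width: 0.0009
grasp_force: 3.8
tcp local 0.0013 -0.1751 [ 0.6307 -0.1228  0.0244] F [ 1.5  -6.31  5.24] 0.0009133491560159661 4.4
```

View pics/l4_s.png

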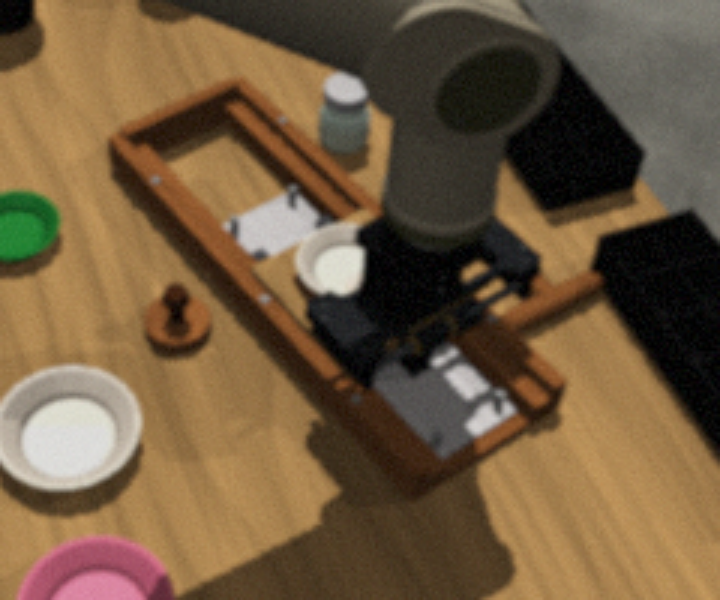

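The sled has moved about 35 mm, the plate is held about 16 mm down, and the saucer is in place. I continue the push.

```bash
python3 -m pendant '{"delta_pos":[[0.6,0,0.07],[1,0,0],[1.2,0,0],[1.2,0,0],[1.2,0,0],[1.2,0,0],[1,0,0],[0.6,0,0]],"angular":[[0,0,0],[0,0,0],[0,0,0],[0,0,0],[0,0,0],[0,0,0],[0,0,0],[0,0,0]]}'
python3 look.py l5 | head -1
```

```text
clock: 5.3
tcp_pos: [0.6112, -0.0459, 0.0242]
tcp_rot: [0.003, 0.612, 0.791, 0.0]
force: [1.7, -8.4, 8.5]
width: 0.0005
grasp_force: 5.1
tcp local 0.0019 -0.0958 [ 0.6112 -0.0459  0.0242] F [ 1.67 -8.44  8.49] 0.00046110296906421127 5.3
```

```bash
python3 -m pendant '{"delta_pos":[[0.5,0,0],[0.8,-0.05,0],[1,-0.05,0],[1,0,0],[1,0,0],[1,0,0],[0.8,0,0],[0.5,0,0]],"angular":[[0,0,0],[0,0,0],[0,0,0],[0,0,0],[0,0,0],[0,0,0],[0,0,0],[0,0,0]]}'
python3 look.py l6 | head -1
```

```text
clock: 6.2
tcp_pos: [0.5937, 0.0178, 0.024]
tcp_rot: [0.003, 0.612, 0.791, 0.001]
force: [2.8, -8.8, 8.0]
width: 0.0008
grasp_force: 5.1
tcp local 0.001 -0.0297 [0.5937 0.0178 0.024 ] F [ 2.76 -8.84  8.03] 0.0007577853079861492 6.2
```

View pics/l6.png

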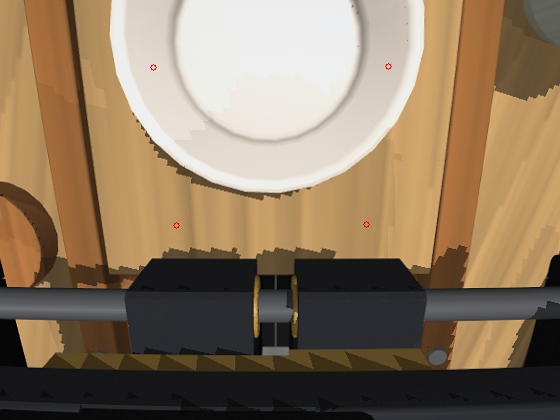

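The sled is square between the lips with the saucer on it, and its origin is now at about +50 mm. I push the last ~48 mm.

```bash
python3 -m pendant '{"delta_pos":[[0.5,0,0],[0.8,0,0],[0.9,0,0],[0.9,0,0],[0.7,0,0],[0.5,0,0],[0.3,0,0],[0.1,0,0]],"angular":[[0,0,0],[0,0,0],[0,0,0],[0,0,0],[0,0,0],[0,0,0],[0,0,0],[0,0,0]]}'
python3 look.py l7 | head -1
```

```text
clock: 7.1
tcp_pos: [0.5819, 0.0631, 0.0239]
tcp_rot: [0.002, 0.612, 0.791, 0.001]
force: [2.4, -8.6, 8.2]
width: 0.0002
grasp_force: 5.1
tcp local 0.001 0.0171 [0.5819 0.0631 0.0239] F [ 2.42 -8.64  8.22] 0.000173399884413228 7.1
```

```bash
python3 -m pendant '{"delta_pos":[[-0.4,0,0],[-0.4,0,0],[0,0,-0.6],[0,0,-0.8],[0,0,-1],[0,0,-2],[0,0,-3],[0,0,-4]],"angular":[[0,0,0],[0,0,0],[0,0,0],[0,0,0],[0,0,0],[0,0,0],[0,0,0],[0,0,0]]}'
python3 -m pendant '{"delta_pos":[[-4,0,-4],[-4,0,-2],[-4,0,0],[-2,0,0],[0,0,0],[0,0,0]],"angular":[[0,0,0],[0,0,0],[0,0,0],[0,0,0],[0,0,0],[0,0,0]]}'
python3 look.py l8 | head -1
python3 - <<'E'
import cv2,numpy as np
a=cv2.imread("pics/l8.png");b=cv2.imread("pics/l8_s.png")
b=cv2.resize(b,(504,420)); cv2.imwrite("pics/m.png",cv2.resize(np.hstack([a,b]),(798,315)))
E
```

```text
clock: 8.0
tcp_pos: [0.58, 0.0571, 0.1363]
tcp_rot: [-0.001, 0.612, 0.791, -0.002]
force: [0.2, -0.3, -0.2]
width: 0.0005
grasp_force: 0.0
clock: 8.6
tcp_pos: [0.6153, -0.0733, 0.1917]
tcp_rot: [-0.0, 0.612, 0.791, -0.0]
force: [0.1, 1.0, 0.5]
width: 0.0006
grasp_force: 0.0
tcp local -0.0011 -0.1233 [ 0.6153 -0.0733  0.1917] F [0.15 0.99 0.49] 0.0005980277550645123 8.6
```

View pics/m.png

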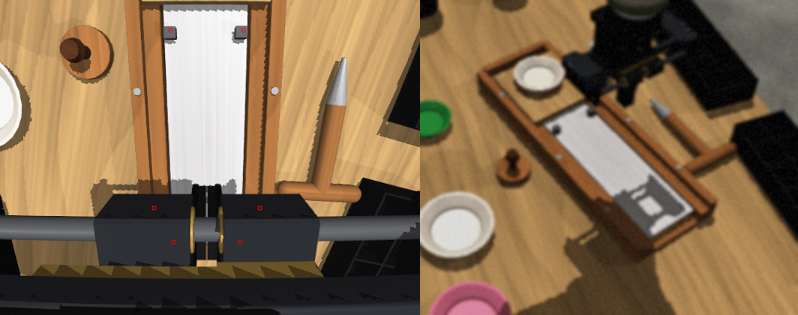

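The lugs are up at their predicted up-position pixels, (172,30) and (243,30). The sled with its saucer is past them near the end stop, and nothing else has moved. I hand the job in.

```bash
python3 -m pendant '{"delta_pos":[[0,0,0],[0,0,0]],"angular":[[0,0,0],[0,0,0]]}'; python3 -c "
from station import manip
print(manip.close_job())"
```

```text
clock: 8.9
tcp_pos: [0.6157, -0.0723, 0.1918]
tcp_rot: [-0.0, 0.611, 0.792, 0.0]
force: [0.5, 0.0, -0.1]
width: 0.0006
grasp_force: 0.0
the job is handed in; nothing more can be done
None
```

The job is handed in at 8.9 s, with no verdict returned: the sled and its saucer sit about 97 mm past the lugs, and in the last pictures the stop is up behind it and nothing else looks moved.

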